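Close two flux tins on the sprung closing stand

TASK

Use the sprung closing stand to press the lids of the two flux tins home: set one tin (either one) upright in the stand's round dish and let go, then set the other squarely on top of it, edges in line, and let go. Then press straight down on the top of the column with the fingertips, firmly but without crushing the tins, until the dish has sunk all the way onto its hard stop, and finish while still holding it down there. Do not tip the tins over and leave the battery, the solder reel and the green tape where they are.

Things in the scene. Friction and masses are not known exactly. Their poses are not given: they have to be found in the camera images.
- tin_a: round flat closed flux tin with a cream body and red lid, 20 mm high, lid 58 mm and body 56 mm in diameter (the lid is the upper 8 mm and is already on, it does not come off), about 60 g; origin at the centre of its underside, z up. Alike to tin_b; the two are interchangeable
- tin_b: the other flux tin, identical to tin_a; origin at the centre of its underside, z up
- stand: closing stand, fixed to the bench: grey round foot 100 mm in diameter and 10 mm high, on it a dark steel housing 54 mm in diameter whose rim, 40 mm above the bench, is the hard stop; above it a sprung aluminium dish on a steel shaft with a coil spring. Origin at the centre of the foot's underside, on the vertical axis of the dish
- dish_floor (a point): centre of the dish's inner floor, on which the lower tin stands; 66 mm above the bench with the dish up, 46 mm with it fully down. The dish is 70 mm across outside, 62 mm inside; its rim stands 3 mm above this floor
- press_plate (a joint): how far the dish has sunk, in m: 0 fully up, 0.020 on its hard stop. It only moves straight up and down. The spring pushes up with 5 N at the top, rising to 10 N at the stop (it carries the two tins without sinking) and lifts the dish again when let go. With both tins in place the top of the column is 106 mm above the bench with the dish up and 86 mm with it on the stop
- battery: bystander, not to be moved: small blue and yellow battery block 35x50x54 mm, origin at the centre of its underside
- reel: bystander, not to be moved: reel of solder wire with grey flanges, 62 mm in diameter, 55 mm high, origin at the centre of its underside
- green_tape: bystander, not to be moved: roll of green tape lying flat, 58 mm in diameter, 18 mm high, origin at the centre of its underside
There are look-alikes about, which are no part of the job. What is shaped like the tin_b but purple is not meant. What is shaped like the tin_a but black is not meant.

How it is judged:
On the way, in this order (a step that is already met when the one before it is completed fails the run):
1. one tin sits flat in the dish, let go (contact force between each of tin_a, tin_b and the fingers below 0.1 N and ((horizontal distance between tin_a and dish_floor below 0.006 m and z of tin_a in the frame of dish_floor between -0.003 and 0.003 m and angle between tin_a's own z axis and vertical below 0.06 rad) or (horizontal distance between tin_b and dish_floor below 0.006 m and z of tin_b in the frame of dish_floor between -0.003 and 0.003 m and angle between tin_b's own z axis and vertical below 0.06 rad))), for 0.2 s.
2. the other tin sits squarely on it, let go, with the dish still up (contact force between each of tin_a, tin_b and the fingers below 0.1 N and value of joint press_plate below 0.004 m and ((horizontal distance between tin_a and dish_floor below 0.006 m and z of tin_a in the frame of dish_floor between -0.003 and 0.003 m and angle between each of tin_a, tin_b's own z axis and vertical below 0.06 rad and horizontal distance between tin_b and tin_a below 0.006 m and z of tin_b in the frame of tin_a between 0.017 and 0.023 m) or (horizontal distance between tin_b and dish_floor below 0.006 m and z of tin_b in the frame of dish_floor between -0.003 and 0.003 m and angle between each of tin_b, tin_a's own z axis and vertical below 0.06 rad and horizontal distance between tin_a and tin_b below 0.006 m and z of tin_a in the frame of tin_b between 0.017 and 0.023 m))), for 0.2 s.
3. the dish is pressed down onto its hard stop (value of joint press_plate above 0.019 m), for 0.2 s.
At the end, for the whole second after the job is handed in: Through the last second the dish is on its hard stop (sunk more than 19 of 20 mm), one tin flat in it (within 6 mm of its centre), the other flat on that one (within 6 mm of its centre), and the robot presses on the top tin alone with more than 4 N, touching neither the lower tin nor the stand (value of joint press_plate above 0.019 m and contact force between each of the fingers, the arm and stand below 0.1 N and ((horizontal distance between tin_b and dish_floor below 0.006 m and z of tin_b in the frame of dish_floor between -0.003 and 0.003 m and angle between each of tin_b, tin_a's own z axis and vertical below 0.06 rad and horizontal distance between tin_a and tin_b below 0.006 m and z of tin_a in the frame of tin_b between 0.017 and 0.023 m and contact force between the fingers and tin_a above 4 N and contact force between tin_a and tin_b above 4 N and contact force between tin_b and stand above 4 N and contact force between each of the arm, the fingers and tin_b below 0.1 N) or (horizontal distance between tin_a and dish_floor below 0.006 m and z of tin_a in the frame of dish_floor between -0.003 and 0.003 m and angle between each of tin_a, tin_b's own z axis and vertical below 0.06 rad and horizontal distance between tin_b and tin_a below 0.006 m and z of tin_b in the frame of tin_a between 0.017 and 0.023 m and contact force between the fingers and tin_b above 4 N and contact force between tin_b and tin_a above 4 N and contact force between tin_a and stand above 4 N and contact force between each of the arm, the fingers and tin_a below 0.1 N))); the arm keeps its last pose, push and grip.
It fails at once if a tin is tipped over (angle between any of tin_a, tin_b's own z axis and vertical above 0.6 rad).
It fails at once if the tins are crushed: more than 60 N between a tin and the stand (contact force between any of tin_a, tin_b and stand above 60 N).
It fails at once if the battery is moved more than 20 mm (distance of battery from where it was at the start of the episode above 0.02 m).
It fails at once if the solder reel is moved more than 20 mm (distance of reel from where it was at the start of the episode above 0.02 m).
It fails at once if the green tape is moved more than 20 mm (distance of green_tape from where it was at the start of the episode above 0.02 m).
It also fails if it takes over 64 s, if anything falls off the work surface, if the arm or the gripper's body presses on something with over 40 N, if the wrist force passes 120 N, or if a joint passes its speed limit or range.

ROBOT

A 6-joint arm with a two-finger parallel gripper is mounted at the origin on a cart in front of the work surface, level with it; the furniture and walls round the work are solid. World frame = base frame: x ahead of the robot, y to its left, z up, the work surface at z = 0. Lengths are in m, angles in rad, forces in N, time in s.
With the tool pointing down it reaches from about 0.375 to 0.825 m from the base axis. Payload 5.5 kg.
Tool frame: the origin (TCP) lies on the mounting face of the last link; the fingertips stand 173 mm ahead of it and the grasp point (between the pads) lies 155 mm ahead of it; z points along the fingers, y is the direction in which the jaws open and shut (so a half turn about z gives the same grasp; the last joint's range is limited). The gripper opens to 85 mm and grips with 20 to 120 N. Pads are 22 mm wide; open, the fingers measure 114 mm over their backs; the gripper's body (76 mm by 85 mm) begins 54 mm behind the grasp point. The pads swing forward as they close: fully open they stand 13 mm farther back than shut.
Start: joints at [0, 0.314, -0.047, 1.21, 0, 1.571], TCP at [0.6, 0, 0.405] pointing down, gripper open.
Joint ranges: [-2.67, 2.67], [-0.69, 1.73], [-1.03, 1.25], [-2.08, 2.16], [-1.42, 1.45], [-3.14, 3.14]. Speed limits (rad/s): [2.39, 2.39, 3.01, 3.14, 3.14, 3.14].

INTERFACE

Orientations are given as a unit quaternion [w, x, y, z].
In Python, from workcell import r gives the robot as it stands.
- The arm moves only by the tool step_arm, never from a script. Its argument "rows" is a list of rows, each an object with "gripper": the opening, from -1 (shut) to 1 (fully open); "linear": the shift along the tool's x, y, z scaled (see below), a list of three; "turn": the turn about the tool's z scaled (see below). In form: [{"gripper": gripper, "linear": [tx, ty, tz], "turn": turn}, ...]. A call has 1 to 20 rows; each row is the pose to reach, as a shift and turn from the pose commanded when the call began, along the tool's axes at that moment, turning the shorter way round; what a row does not reach only later rows make up. The controller multiplies each number of a shift by 0.15 m and each number of a turn by 180 degrees. A row lasts 1/10 s, in which the tool goes at most 50 mm and 8.59 degrees, less where a joint would pass 70% of its speed; a pose out of reach is approached as far as the arm can. A call with a number of a shift or a turn outside -1 to 1 is refused whole. A call with a gripper value outside its range is refused whole. The fingers move at their own pace and stop on an object; "force" is the grip in N (left out, the last holds). Time passes only in rows, so rows that repeat a pose let the fingers close. It gives the time, the measured TCP pose, the force and the opening at its end, in the units of the state.
- r.state(): the state, without advancing time (a new reading comes with each control period).
- r.read_camera(name): name is "scene" or "side" or "wrist"; returns a dict with "img" (384x512x3 uint8, red, green, blue), "z_map" (384x512 float32, m along the optical axis (not along the pixel's ray), 0 where there is no reading), "camera_matrix" (3x3 intrinsics, pixels), "world_to_cam" (4x4, takes a point from world to camera coordinates). Camera axes: x right, y down, z forward; pixel columns grow to the right and rows downward; lengths in m; the calibration is good to about 2 mm. A picture is of the moment at which its call begins.
- r.close_job(): hands the job in, once; it reports no verdict.
The state is a dict: "clock": time; "joint_positions": joint angles; "joint_velocities": joint speeds; "joint_torque": joint torques, N m; "tcp_pos": TCP position; "tcp_rot": TCP orientation; "ft_force": force on the tool from outside, world axes, zero at the start; "wrist_torque": the same for the moment, N m; "width": finger opening in m.
Only numpy, scipy, OpenCV 4.12 (cv2) and the standard library are available. Lean on these libraries where they do the work, as an engineer would, in place of code of your own. Each camera call takes 0.05 s, during which the arm holds its last target.

## Working session

There is one attempt and no reset: what is moved stays moved. The work goes in short steps, Python scripts to look and compute and a tool call to move; the robot and the scene stay as the last step left them, time stands still between calls to the robot, and variables do not carry over. Pictures are saved under pics/ and viewed, and the job is handed in when it is done.

Besides the shell and the picture viewer there is one more tool, called by a JSON object that holds its "method" and its "body". step_arm: Moves the arm, as the interface text tells. Its arguments: {"type":"object","properties":{"rows":{"type":"array","items":{"type":"object","properties":{"gripper":{"type":"number"},"linear":{"type":"array","items":{"type":"number"}},"turn":{"type":"number"}}}},"force":{"type":"number"}},"required":["rows"]}

```bash
ls; mkdir -p pics; cat > h.py <<'E'
import numpy as np, cv2
from workcell import r
def shot(n,tag):
    d=r.read_camera(n); cv2.imwrite(f'pics/{tag}.png',d['img'][:,:,::-1]); np.savez(f'pics/{tag}.npz',**d); return d
def ray(d,u,v,z):
    K=np.array(d['camera_matrix']);T=np.array(d['world_to_cam']);R=T[:3,:3];t=T[:3,3]
    c=-R.T@t; w=R.T@np.linalg.solve(K,[u,v,1.]); s=(z-c[2])/w[2]; return c+s*w
def pts(d):
    K=np.array(d['camera_matrix']);T=np.array(d['world_to_cam']);z=d['z_map'];h,w=z.shape
    u,v=np.meshgrid(np.arange(w),np.arange(h)); p=np.stack([(u-K[0,2])/K[0,0]*z,(v-K[1,2])/K[1,1]*z,z],-1)
    return (p-T[:3,3])@T[:3,:3]
E
python3 - <<'E'
from h import *
for n in ['scene','side','wrist']:
    d=shot(n,n+'0'); T=np.array(d['world_to_cam']); print(n,(-T[:3,:3].T@T[:3,3]).round(3))
print(r.state())
E
```

```text
pics
scene [-0.177 -0.69   0.514]
side [ 0.153 -0.825  0.911]
wrist [0.6   0.068 0.373]
{'clock': 0.15, 'joint_positions': array([ 2.01070447e-05,  3.14110428e-01, -4.78692489e-02,  1.21020625e+00,
        8.33096818e-06,  1.57079949e+00]), 'joint_velocities': array([ 1.61783464e-04, -2.06441086e-05,  3.43517984e-03, -6.21248868e-04,
       -4.76788398e-04, -8.61033588e-05]), 'joint_torque': array([-1.47968080e-04, -5.40045226e+01,  3.40059292e+01,  1.33731824e-02,
        2.28346818e-05,  3.50972789e-05]), 'tcp_pos': array([5.99779783e-01, 1.33719264e-05, 4.03995674e-01]), 'tcp_rot': array([-4.94238018e-04,  7.07100622e-01,  7.07112599e-01, -4.88358568e-04]), 'ft_force': array([ 0.36800907, -0.69539459, -0.29985991]), 'wrist_torque': array([-0.02447771, -0.06330706, -0.01578837]), 'width': 0.08528774966980442}
```

View pics/scene0.png

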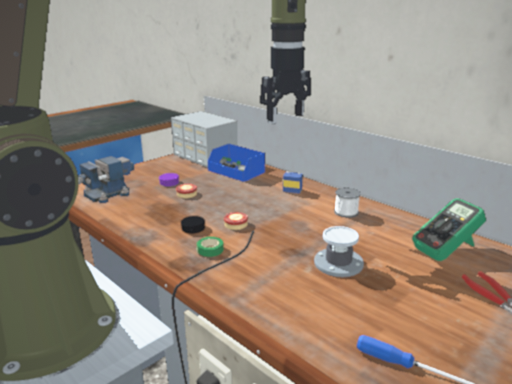

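View pics/side0.png

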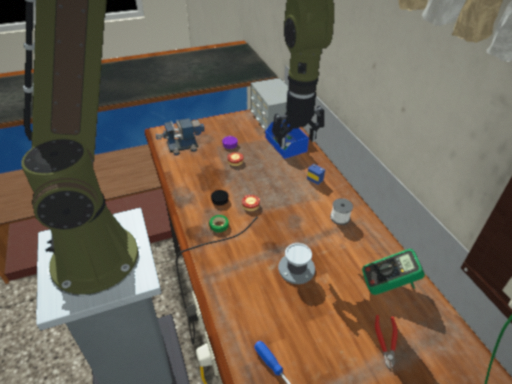

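View pics/wrist0.png

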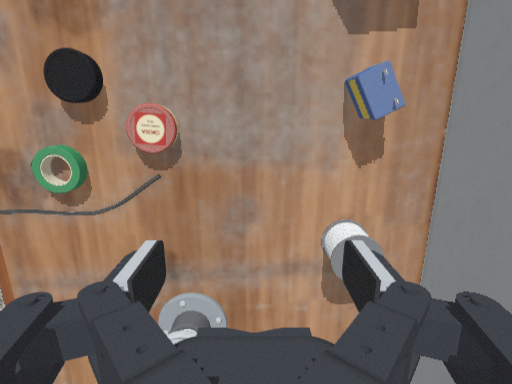

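The scene view shows the stand at (340,250). Four round flat things stand on the bench:
- purple at (169,180)
- red/cream at (187,190)
- black at (193,224)
- red/cream at (236,221)

The two red/cream ones fit the description of a cream body with a red lid. The purple and black ones are the look-alikes, and the green tape is at (210,246). I'll measure these and enlarge a crop to confirm.

```bash
cat >> h.py <<'E'
def load(tag): return dict(np.load(f'pics/{tag}.npz'))
def redmask(d):
    hsv=cv2.cvtColor(d['img'],cv2.COLOR_RGB2HSV); return (((hsv[...,0]<7)|(hsv[...,0]>172))&(hsv[...,1]>110)&(hsv[...,2]>50)).astype(np.uint8)
def redblobs(d,z=0.02,amin=40):
    m=cv2.morphologyEx(redmask(d),cv2.MORPH_CLOSE,np.ones((3,3)))
    out=[]
    for c in cv2.findContours(m,cv2.RETR_EXTERNAL,cv2.CHAIN_APPROX_NONE)[0]:
        if cv2.contourArea(c)<amin: continue
        e=cv2.fitEllipse(cv2.convexHull(c)) if len(c)>8 else None
        out.append((cv2.contourArea(c),e and np.round(e[0],1),e and np.round(e[1],1),e and ray(d,*e[0],z).round(4)))
    return out
E
python3 - <<'E'
from h import *
for t in ['scene0','side0','wrist0']:
    d=load(t); print(t)
    for b in redblobs(d,0.016): print(b)
    P=pts(d); ok=d['z_map']>0
    # tin tops by depth
    for (x0,x1,y0,y1) in [(.3,.85,-.6,.6)]:
        m=ok&(P[...,2]>.055)&(P[...,2]<.075)&(P[...,0]>.3)&(P[...,0]<.8)&(P[...,1]<-.05)
        n,l,s,c=cv2.connectedComponentsWithStats(m.astype(np.uint8))
        for i in range(1,n):
            if s[i,4]>60: q=P[l==i]; print('  hi',s[i,4],c[i].round(0),q.mean(0).round(3),q.min(0).round(3),q.max(0).round(3))
a=load('scene0')['img'][165:265,155:275]; b=load('side0')['img'][125:245,195:315]
im=np.hstack([cv2.resize(a,(400,333)),cv2.resize(b,(333,333))]); cv2.imwrite('pics/crop.png',im[:,:,::-1])
E
```

```text
scene0
(565.5, array([485.3, 285.9]), array([20.8, 55.8]), array([ 0.6179, -0.4813,  0.016 ]))
(79.0, array([235.1, 218.7]), array([11.2, 22.4]), array([0.4787, 0.0479, 0.016 ]))
(48.5, array([185.8, 188.3]), array([ 9.4, 19.6]), array([0.508 , 0.2831, 0.016 ]))
  hi 202 [347. 192.] [ 0.719 -0.102  0.057] [ 0.689 -0.133  0.055] [ 0.752 -0.07   0.058]
  hi 721 [452. 225.] [ 0.711 -0.368  0.066] [ 0.68  -0.414  0.055] [ 0.765 -0.316  0.075]
  hi 581 [340. 236.] [ 0.507 -0.232  0.068] [ 0.474 -0.266  0.061] [ 0.545 -0.197  0.072]
side0
(124.0, array([392.4, 333.4]), array([ 9.2, 34. ]), array([ 0.6376, -0.4937,  0.016 ]))
(144.5, array([380.6, 333.2]), array([ 9.3, 37.7]), array([ 0.6117, -0.4833,  0.016 ]))
(198.0, array([159.6, 233.6]), array([15.4, 24. ]), array([0.1849, 0.0093, 0.016 ]))
(807.5, array([ 24.9, 250.6]), array([36.3, 64.6]), array([-0.1747,  0.077 ,  0.016 ]))
(55.5, array([250.3, 200.8]), array([12.7, 17.4]), array([0.4801, 0.0467, 0.016 ]))
(46.0, array([138.6, 199.1]), array([ 9.1, 15.6]), array([0.1509, 0.1772, 0.016 ]))
(188.5, array([155. , 206.8]), array([23.7, 33.1]), array([0.1927, 0.1247, 0.016 ]))
  hi 468 [298. 254.] [ 0.51  -0.236  0.065] [ 0.476 -0.27   0.056] [ 0.545 -0.198  0.071]
  hi 549 [395. 271.] [ 0.717 -0.371  0.066] [ 0.687 -0.417  0.055] [ 0.774 -0.321  0.075]
wrist0
(1266.0, array([153.2, 127.6]), array([44.2, 50.3]), array([0.4815, 0.0473, 0.016 ]))
  hi 225 [180. 335.] [ 0.508 -0.201  0.066] [ 0.49  -0.212  0.059] [ 0.527 -0.196  0.07 ]
```

View pics/crop.png

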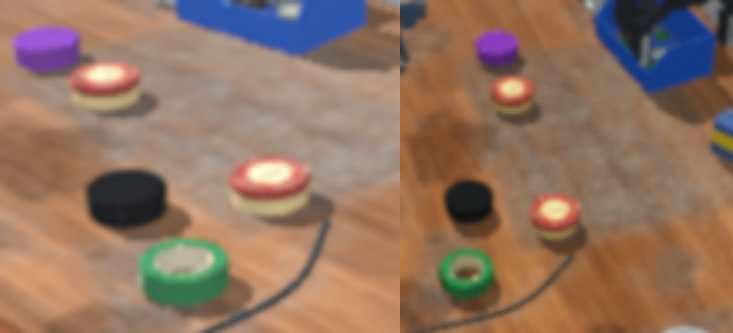

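The crop confirms it: the two tins with red lids and cream bodies are at scene (187,190) and (236,221). The near tin is at about (0.481, 0.047), the far one at about (0.508, 0.284), and the stand at about (0.509, -0.232). I'll go above the near tin.

{"method": "step_arm", "body": {"rows": [{"gripper":1,"linear":[0.315,-0.79,0.8],"turn":0},{"gripper":1,"linear":[0.315,-0.79,0.8],"turn":0},{"gripper":1,"linear":[0.315,-0.79,0.8],"turn":0},{"gripper":1,"linear":[0.315,-0.79,0.8],"turn":0},{"gripper":1,"linear":[0.315,-0.79,0.8],"turn":0},{"gripper":1,"linear":[0.315,-0.79,0.8],"turn":0},{"gripper":1,"linear":[0.315,-0.79,0.8],"turn":0},{"gripper":1,"linear":[0.315,-0.79,0.8],"turn":0}], "force": 30}}

```text
clock: 0.95
tcp_pos: [0.4832, 0.0471, 0.286]
tcp_rot: [0.001, 0.707, 0.707, 0.001]
ft_force: [-0.4, -1.0, -0.2]
width: 0.0856
```

```bash
python3 - <<'E'
from h import *
d=shot('wrist','wrist1'); s=r.state(); print(s['clock'],s['tcp_pos'],s['tcp_rot'],s['ft_force'],s['width'])
for b in redblobs(d,0.02): print(b)
E
```

```text
1.0 [0.48291152 0.04703213 0.28569344] [0.00074163 0.70731474 0.70689787 0.00084452] [-0.28879726 -0.47022056  0.48780361] 0.08541822284142912
(1796.0, array([247.9, 195.6]), array([54.8, 55.1]), array([0.4793, 0.0469, 0.02  ]))
(112.0, array([247.1, 193.6]), array([65.6, 68.6]), array([0.4786, 0.0486, 0.02  ]))
```

View pics/wrist1.png

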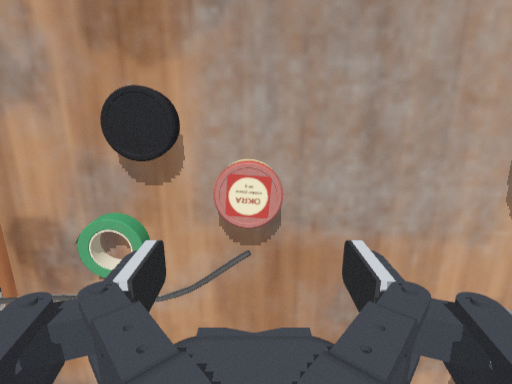

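The wrist view shows the lid centred at about (248,194), with the black look-alike at (140,122), the tape at (113,244) and the cable end at (248,255), all clear of the jaw paths. I'll descend and grip.

{"method": "step_arm", "body": {"rows": [{"gripper":1,"linear":[0.003,-0.01,0.4],"turn":0},{"gripper":1,"linear":[0.003,-0.01,0.4],"turn":0},{"gripper":1,"linear":[0.003,-0.01,0.6],"turn":0},{"gripper":1,"linear":[0.003,-0.01,0.72],"turn":0},{"gripper":1,"linear":[0.003,-0.01,0.72],"turn":0},{"gripper":1,"linear":[0.003,-0.01,0.72],"turn":0},{"gripper":1,"linear":[0.003,-0.01,0.72],"turn":0}], "force": 30}}

```text
clock: 1.7
tcp_pos: [0.481, 0.0477, 0.1781]
tcp_rot: [0.001, 0.707, 0.707, 0.001]
ft_force: [-0.3, 0.0, -0.3]
width: 0.0857
```

{"method": "step_arm", "body": {"rows": [{"gripper":0.2,"linear":[0,0,0],"turn":0},{"gripper":0.2,"linear":[0,0,0],"turn":0},{"gripper":0.2,"linear":[0,0,0],"turn":0},{"gripper":0.2,"linear":[0,0,0],"turn":0},{"gripper":0.2,"linear":[0,0,0],"turn":0},{"gripper":0.2,"linear":[0,0,0],"turn":0},{"gripper":0.2,"linear":[0,0,0],"turn":0},{"gripper":0.2,"linear":[0,0,0],"turn":0}], "force": 30}}

```text
clock: 2.5
tcp_pos: [0.4805, 0.0478, 0.1779]
tcp_rot: [0.001, 0.707, 0.707, 0.001]
ft_force: [-1.3, 0.1, 8.0]
width: 0.0562
```

```bash
python3 - <<'E'
from h import *
d=shot('wrist','wrist2'); s=r.state(); print(s['clock'],s['tcp_pos'],s['tcp_rot'],s['ft_force'],s['width'])
E
```

```text
2.55 [0.48047858 0.04776082 0.17792039] [5.41388466e-04 7.07093350e-01 7.07119716e-01 6.39049259e-04] [-1.39999    -0.73268665  7.88081942] 0.05616034810810283
```

View pics/wrist2.png

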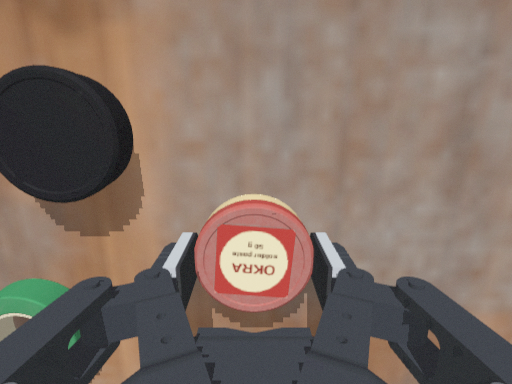

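The tin is between the pads, with the lid at (254,254). But an 8 N upward force suggests the tips swung forward onto the bench. I'll reopen, rise about 6 mm and grip again so the tips will clear the dish rim.

{"method": "step_arm", "body": {"rows": [{"gripper":0.7,"linear":[0,0,0],"turn":0},{"gripper":0.7,"linear":[0,0,0],"turn":0},{"gripper":0.7,"linear":[0,0,-0.04],"turn":0},{"gripper":0.7,"linear":[0,0,-0.04],"turn":0},{"gripper":0.7,"linear":[0,0,-0.04],"turn":0}], "force": 30}}

```text
clock: 3.05
tcp_pos: [0.4802, 0.0477, 0.183]
tcp_rot: [0.0, 0.707, 0.707, 0.0]
ft_force: [-0.7, 0.1, -0.8]
width: 0.0728
```

{"method": "step_arm", "body": {"rows": [{"gripper":0.2,"linear":[0,0,0],"turn":0},{"gripper":0.2,"linear":[0,0,0],"turn":0},{"gripper":0.2,"linear":[0,0,0],"turn":0},{"gripper":0.2,"linear":[0,0,0],"turn":0},{"gripper":0.2,"linear":[0,0,0],"turn":0},{"gripper":0.2,"linear":[0,0,0],"turn":0},{"gripper":0.2,"linear":[0,0,0],"turn":0}], "force": 30}}

```text
clock: 3.75
tcp_pos: [0.48, 0.0477, 0.1831]
tcp_rot: [-0.0, 0.707, 0.707, 0.0]
ft_force: [-1.3, -1.2, 5.9]
width: 0.0558
```

```bash
python3 - <<'E'
from h import *
d=shot('wrist','wrist3');d=shot('side','side3'); s=r.state(); print(s['clock'],s['tcp_pos'],s['tcp_rot'],s['ft_force'],s['width'])
E
```

```text
3.85 [0.47997747 0.04768827 0.18307517] [ 1.45122274e-05  7.07114829e-01  7.07098734e-01 -6.81917629e-06] [-1.72384135 -0.21421379  6.79833139] 0.056153809102314975
```

View pics/wrist3.png

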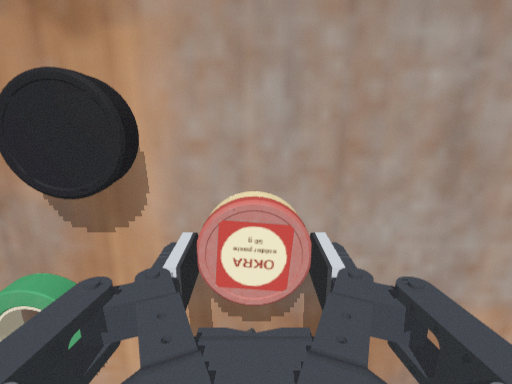

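The width is steady at 56 mm and the tips are at least 10 mm up, so I take the upward force to be the pads' friction as they swing forward. I'll lift and check.

{"method": "step_arm", "body": {"rows": [{"gripper":0.2,"linear":[0,0,-0.1],"turn":0},{"gripper":0.2,"linear":[0,0,-0.3],"turn":0},{"gripper":0.2,"linear":[0,0,-0.6],"turn":0},{"gripper":0.2,"linear":[0,0,-0.9],"turn":0},{"gripper":0.2,"linear":[-0.2,0,-1],"turn":0},{"gripper":0.2,"linear":[-0.5,0.1,-1],"turn":0},{"gripper":0.2,"linear":[-0.8,0.2,-1],"turn":0},{"gripper":0.2,"linear":[-1,0.2,-1],"turn":0},{"gripper":0.2,"linear":[-1,0.2,-1],"turn":0}]}}

```text
clock: 4.75
tcp_pos: [0.5101, -0.1054, 0.3324]
tcp_rot: [0.0, 0.709, 0.705, -0.001]
ft_force: [0.1, -0.4, -2.7]
width: 0.056
```

{"method": "step_arm", "body": {"rows": [{"gripper":0.2,"linear":[-0.2,0,0],"turn":0},{"gripper":0.2,"linear":[-0.5,0,0],"turn":0},{"gripper":0.2,"linear":[-0.8,0,0],"turn":0},{"gripper":0.2,"linear":[-1,0,0],"turn":0},{"gripper":0.2,"linear":[-1,0,0],"turn":0}]}}

```text
clock: 5.25
tcp_pos: [0.5099, -0.2549, 0.3323]
tcp_rot: [0.0, 0.708, 0.706, -0.0]
ft_force: [-0.1, 0.5, 0.0]
width: 0.0555
```

{"method": "step_arm", "body": {"rows": [{"gripper":0.2,"linear":[-0.2,0,0],"turn":0},{"gripper":0.2,"linear":[-0.35,0,0],"turn":0},{"gripper":0.2,"linear":[-0.4,0,0],"turn":0},{"gripper":0.2,"linear":[-0.4,0,0],"turn":0},{"gripper":0.2,"linear":[-0.4,0,0],"turn":0}]}}

```text
clock: 5.75
tcp_pos: [0.51, -0.3111, 0.3324]
tcp_rot: [-0.001, 0.707, 0.707, 0.0]
ft_force: [-0.8, 0.2, -0.6]
width: 0.0557
```

```bash
python3 - <<'E'
from h import *
d=shot('wrist','wrist4');d=shot('side','side4'); s=r.state(); print(s['clock'],s['tcp_pos'],s['tcp_rot'],s['ft_force'],s['width'])
E
```

```text
5.85 [ 0.51007536 -0.31100065  0.33262457] [-3.57574639e-04  7.06643727e-01  7.07569426e-01  1.53174255e-04] [-0.20875949 -0.0581186  -1.13091996] 0.05574868100227622
```

View pics/wrist4.png

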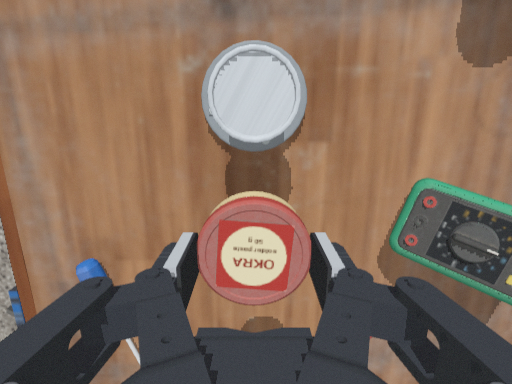

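The tin is held level, its lid at (254,250), and the dish is in view at (254,94). I'll fit both circles.

```bash
cat >> h.py <<'E'
def fitmask(d,m,z,k=3):
    m=cv2.morphologyEx(m.astype(np.uint8),cv2.MORPH_CLOSE,np.ones((k,k)))
    c=max(cv2.findContours(m,cv2.RETR_EXTERNAL,cv2.CHAIN_APPROX_NONE)[0],key=cv2.contourArea)
    e=cv2.fitEllipse(cv2.convexHull(c)); w=ray(d,*e[0],z)
    h=np.array([ray(d,*p,z)[:2] for p in cv2.convexHull(c)[:,0]])
    # algebraic circle in world plane
    A=np.c_[2*h,np.ones(len(h))]; s=np.linalg.lstsq(A,(h**2).sum(1),rcond=None)[0]
    return np.round(e[0],1),np.round(e[1],1),w[:2].round(4),'circ',s[:2].round(4),'diam',round(2*np.sqrt(s[2]+s[0]**2+s[1]**2),4)
E
python3 - <<'E'
from h import *
d=load('wrist4'); P=pts(d); Z=P[...,2]; ok=d['z_map']>0
v,u=np.mgrid[:384,:512]
m=ok&(np.hypot(u-254,v-94)<70)&(Z>.058)&(Z<.080)
print('dish by depth',fitmask(d,m,.069), np.percentile(Z[m],[5,50,95]))
hsv=cv2.cvtColor(d['img'],cv2.COLOR_RGB2HSV)
mt=ok&(np.hypot(u-254,v-250)<62)
zz=Z[mt]; print('tin z pct',np.percentile(zz,[5,50,95]))
mt2=mt&(Z>.166)&(redmask(d)>0); print('lid red',fitmask(d,mt2,.1695,9))
mt3=mt&(Z>.166); print('lid depth',fitmask(d,mt3,.1695,5))
E
```

```text
dish by depth (array([253.7,  92.6]), array([93.3, 98. ]), array([ 0.5098, -0.2309]), 'circ', array([ 0.5098, -0.2323]), 'diam', np.float64(0.069)) [0.06471135 0.06602643 0.06898575]
tin z pct [-0.00023389  0.16922298  0.17043819]
lid red (array([253.5, 251. ]), array([107.2, 115.9]), array([ 0.5098, -0.3091]), 'circ', array([ 0.5098, -0.3106]), 'diam', np.float64(0.0569))
lid depth (array([254.1, 251. ]), array([105.9, 124.6]), array([ 0.5101, -0.3091]), 'circ', array([ 0.5101, -0.3106]), 'diam', np.float64(0.0583))
```

Tin centre is (0.510, -0.3107) and dish centre (0.5098, -0.2323), so I go +78.5 mm in y, then about 83 mm down.

{"method": "step_arm", "body": {"rows": [{"gripper":0.2,"linear":[0.25,0,0],"turn":0},{"gripper":0.2,"linear":[0.45,-0.001,0],"turn":0},{"gripper":0.2,"linear":[0.523,-0.001,0],"turn":0},{"gripper":0.2,"linear":[0.523,-0.001,0.15],"turn":0},{"gripper":0.2,"linear":[0.523,-0.001,0.35],"turn":0},{"gripper":0.2,"linear":[0.523,-0.001,0.46],"turn":0},{"gripper":0.2,"linear":[0.523,-0.001,0.51],"turn":0},{"gripper":0.2,"linear":[0.523,-0.001,0.51],"turn":0},{"gripper":0.2,"linear":[0.523,-0.001,0.51],"turn":0}]}}

```text
clock: 6.75
tcp_pos: [0.5103, -0.234, 0.257]
tcp_rot: [0.001, 0.707, 0.707, 0.0]
ft_force: [-0.3, -0.8, 0.1]
width: 0.0559
```

```bash
python3 - <<'E'
from h import *
s=r.state(); print(s['clock'],s['tcp_pos'],s['tcp_rot'],s['ft_force'],s['width'])
a=shot('scene','scene5')['img'];b=shot('side','side5')['img']
im=np.hstack([cv2.resize(a[180:290,290:400],(390,390)),cv2.resize(b[200:310,240:350],(390,390))]); cv2.imwrite('pics/c5.png',im[:,:,::-1])
E
```

```text
6.75 [ 0.51028204 -0.23398353  0.25700514] [5.23131733e-04 7.07055238e-01 7.07158110e-01 1.57898906e-04] [-0.25977321 -0.83374547  0.10832913] 0.05587996975287887
```

View pics/c5.png

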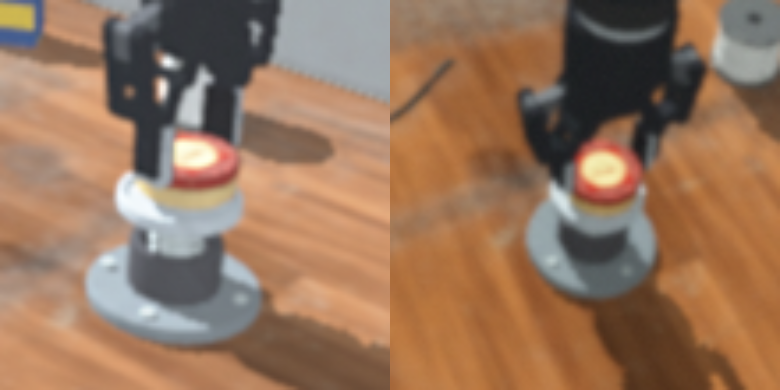

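The tin is about 8 mm above the dish, over its centre in both views. TCP y is 1.5 mm short, so I'll correct that while lowering.

{"method": "step_arm", "body": {"rows": [{"gripper":0.2,"linear":[0.007,-0.002,0],"turn":0},{"gripper":0.2,"linear":[0.007,-0.002,0],"turn":0},{"gripper":0.2,"linear":[0.007,-0.002,0.02],"turn":0},{"gripper":0.2,"linear":[0.007,-0.002,0.035],"turn":0},{"gripper":0.2,"linear":[0.007,-0.002,0.045],"turn":0},{"gripper":0.2,"linear":[0.007,-0.002,0.05],"turn":0},{"gripper":0.2,"linear":[0.007,-0.002,0.05],"turn":0},{"gripper":0.2,"linear":[0.007,-0.002,0.05],"turn":0}]}}

```text
clock: 7.65
tcp_pos: [0.5094, -0.2328, 0.2489]
tcp_rot: [-0.0, 0.707, 0.707, -0.0]
ft_force: [-1.9, 0.6, 4.5]
width: 0.0559
```

Contact of 4.5 N at z = 0.2489, as expected for the tin on the floor. I'll release.

{"method": "step_arm", "body": {"rows": [{"gripper":0.5,"linear":[0,0,0],"turn":0},{"gripper":0.8,"linear":[0,0,0],"turn":0},{"gripper":1,"linear":[0,0,0],"turn":0},{"gripper":1,"linear":[0,0,0],"turn":0},{"gripper":1,"linear":[0,0,-0.1],"turn":0},{"gripper":1,"linear":[0,0,-0.3],"turn":0},{"gripper":1,"linear":[-0.2,0,-0.5],"turn":0},{"gripper":1,"linear":[-0.45,0,-0.56],"turn":0},{"gripper":1,"linear":[-0.52,0,-0.56],"turn":0},{"gripper":1,"linear":[-0.52,0,-0.56],"turn":0},{"gripper":1,"linear":[-0.52,0,-0.56],"turn":0}]}}

```text
clock: 8.75
tcp_pos: [0.509, -0.3101, 0.3316]
tcp_rot: [-0.001, 0.707, 0.707, 0.0]
ft_force: [0.2, 0.4, -0.9]
width: 0.085
```

```bash
python3 - <<'E'
from h import *
d=shot('wrist','wrist6'); s=r.state(); print(s['clock'],s['tcp_pos'],s['tcp_rot'],s['ft_force'],s['width'])
P=pts(d); Z=P[...,2]; v,u=np.mgrid[:384,:512]; n=(np.hypot(u-254,v-94)<75)
m=n&(Z>.058)&(Z<.1)
print('dish',fitmask(d,m,.069)); 
m=n&(Z>.08)&(Z<.1); print('tin',fitmask(d,m,.086),np.percentile(Z[m],[5,50,95]))
q=P[m]; A=np.c_[q[:,:2],np.ones(len(q))]; print('tilt',np.linalg.lstsq(A,q[:,2],rcond=None)[0])
m=n&(Z>.058)&(Z<.074); print(np.percentile(Z[m],[5,50,95]))
E
```

```text
8.8 [ 0.50909019 -0.30972487  0.33155678] [-1.26863044e-03  7.06925898e-01  7.07286479e-01 -4.52487975e-05] [-0.15069316 -0.2539734  -0.71705965] 0.08550813279225992
dish (array([255.3,  94. ]), array([93.3, 98.3]), array([ 0.5098, -0.2309]), 'circ', array([ 0.5098, -0.2323]), 'diam', np.float64(0.069))
tin (array([254.6,  95.5]), array([83.2, 87.3]), array([ 0.5093, -0.2326]), 'circ', array([ 0.5093, -0.2337]), 'diam', np.float64(0.057)) [0.08475209 0.08605216 0.08727692]
tilt [ 0.00059419 -0.00054451  0.08561047]
[0.06708737 0.06859371 0.06974223]
```

View pics/wrist6.png

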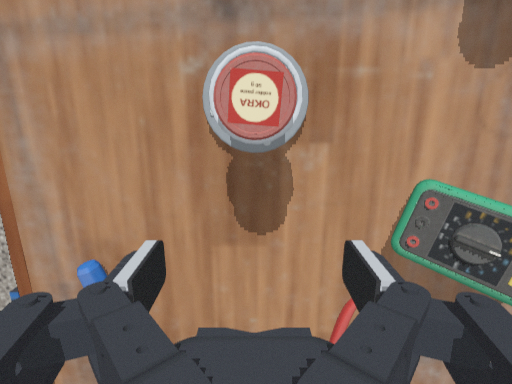

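The tin is seated flat: its top is at z = 0.086, tilt is about 0 and it is within 1.5 mm of the dish centre. Next is the far tin.

{"method": "step_arm", "body": {"rows": [{"gripper":1,"linear":[0.3,0,0],"turn":0},{"gripper":1,"linear":[0.63,0,0],"turn":0},{"gripper":1,"linear":[0.96,0,0],"turn":0},{"gripper":1,"linear":[1,0,0],"turn":0}]}}

```text
clock: 9.2
tcp_pos: [0.5084, -0.1554, 0.3319]
tcp_rot: [-0.002, 0.705, 0.709, 0.0]
ft_force: [0.6, -0.5, 0.3]
width: 0.0855
```

{"method": "step_arm", "body": {"rows": [{"gripper":1,"linear":[0.3,0,0],"turn":0},{"gripper":1,"linear":[0.63,0,0],"turn":0},{"gripper":1,"linear":[0.96,0,0],"turn":0},{"gripper":1,"linear":[1,0,0],"turn":0}]}}

```text
clock: 9.6
tcp_pos: [0.5087, -0.0062, 0.3322]
tcp_rot: [-0.001, 0.705, 0.709, 0.0]
ft_force: [0.5, -0.5, 0.7]
width: 0.085
```

{"method": "step_arm", "body": {"rows": [{"gripper":1,"linear":[0.3,0,0],"turn":0},{"gripper":1,"linear":[0.63,0,0],"turn":0},{"gripper":1,"linear":[0.96,0,0],"turn":0},{"gripper":1,"linear":[1,0,0],"turn":0}]}}

```text
clock: 10.0
tcp_pos: [0.5091, 0.1432, 0.3324]
tcp_rot: [-0.001, 0.705, 0.709, 0.0]
ft_force: [0.4, -0.9, 1.1]
width: 0.0855
```

{"method": "step_arm", "body": {"rows": [{"gripper":1,"linear":[0.3,0,0],"turn":0},{"gripper":1,"linear":[0.6,0,0],"turn":0},{"gripper":1,"linear":[0.73,0,0],"turn":0},{"gripper":1,"linear":[0.73,0,0],"turn":0},{"gripper":1,"linear":[0.73,0,0],"turn":0},{"gripper":1,"linear":[0.73,0,0],"turn":0}]}}

```text
clock: 10.6
tcp_pos: [0.5095, 0.2473, 0.3324]
tcp_rot: [0.0, 0.708, 0.707, -0.001]
ft_force: [0.5, -0.4, -1.0]
width: 0.0854
```

```bash
python3 - <<'E'
from h import *
d=shot('wrist','wrist7'); s=r.state(); print(s['clock'],s['tcp_pos'],s['tcp_rot'],s['ft_force'],s['width'])
P=pts(d); Z=P[...,2]; m=(redmask(d)>0)&(Z>.012)&(Z<.03)
print('tin',fitmask(d,m,.02,9))
E
```

```text
10.65 [0.5095661  0.24732234 0.33249791] [ 6.42004857e-05  7.07626600e-01  7.06586436e-01 -4.46419547e-04] [ 0.90313743 -1.07936377  0.21431756] 0.08536101967693956
tin (array([250.5, 148.1]), array([60.1, 60.2]), array([0.5064, 0.2798]), 'circ', array([0.5064, 0.279 ]), 'diam', np.float64(0.0565))
```

View pics/wrist7.png

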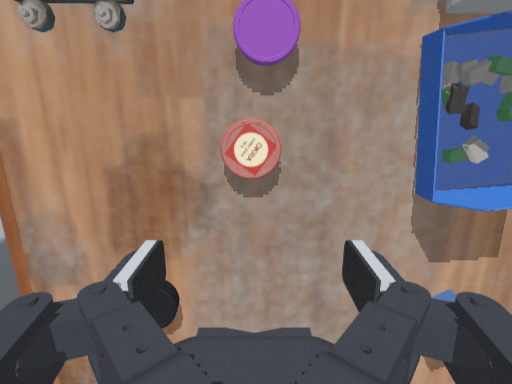

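The far tin's lid is at (250,148), i.e. (0.506, 0.279), with the purple look-alike well clear at (266,30). I'll descend and grip at the same height as before.

{"method": "step_arm", "body": {"rows": [{"gripper":1,"linear":[0.211,-0.018,0.2],"turn":0},{"gripper":1,"linear":[0.211,-0.018,0.5],"turn":0},{"gripper":1,"linear":[0.211,-0.018,0.75],"turn":0},{"gripper":1,"linear":[0.211,-0.018,0.9],"turn":0},{"gripper":1,"linear":[0.211,-0.018,0.99],"turn":0},{"gripper":1,"linear":[0.211,-0.018,0.995],"turn":0},{"gripper":1,"linear":[0.211,-0.018,0.995],"turn":0},{"gripper":1,"linear":[0.211,-0.018,0.995],"turn":0}]}}

```text
clock: 11.45
tcp_pos: [0.5078, 0.2805, 0.1851]
tcp_rot: [0.0, 0.707, 0.707, 0.001]
ft_force: [0.5, -0.4, -0.2]
width: 0.0852
```

{"method": "step_arm", "body": {"rows": [{"gripper":0.2,"linear":[0,0,0],"turn":0},{"gripper":0.2,"linear":[0,0,0],"turn":0},{"gripper":0.2,"linear":[0,0,0],"turn":0},{"gripper":0.2,"linear":[0,0,0],"turn":0},{"gripper":0.2,"linear":[0,0,0],"turn":0},{"gripper":0.2,"linear":[0,0,0],"turn":0},{"gripper":0.2,"linear":[0,0,0],"turn":0},{"gripper":0.2,"linear":[0,0,0],"turn":0}], "force": 30}}

```text
clock: 12.25
tcp_pos: [0.5073, 0.2806, 0.1849]
tcp_rot: [0.0, 0.707, 0.707, 0.001]
ft_force: [-0.8, -1.5, 7.0]
width: 0.0556
```

{"method": "step_arm", "body": {"rows": [{"gripper":0.2,"linear":[0,0,-0.1],"turn":0},{"gripper":0.2,"linear":[0,0,-0.3],"turn":0},{"gripper":0.2,"linear":[0,0,-0.6],"turn":0},{"gripper":0.2,"linear":[0,0,-0.9],"turn":0},{"gripper":0.2,"linear":[-0.2,0,-1],"turn":0},{"gripper":0.2,"linear":[-0.5,0,-1],"turn":0},{"gripper":0.2,"linear":[-0.8,0,-1],"turn":0},{"gripper":0.2,"linear":[-1,0,-1],"turn":0},{"gripper":0.2,"linear":[-1,0,-1],"turn":0}]}}

```text
clock: 13.15
tcp_pos: [0.5064, 0.1273, 0.3339]
tcp_rot: [0.0, 0.709, 0.706, -0.0]
ft_force: [-0.4, 0.7, -0.4]
width: 0.0555
```

```bash
python3 - <<'E'
from h import *
d=shot('wrist','wrist8'); s=r.state(); print(s['clock'],s['tcp_pos'],s['tcp_rot'],s['ft_force'],s['width'])
E
```

```text
13.2 [0.5067224  0.12884453 0.33392155] [1.15705448e-04 7.08170810e-01 7.06041100e-01 2.35849840e-04] [-0.11027405  0.33382839 -0.30900518] 0.05539786439948877
```

View pics/wrist8.png

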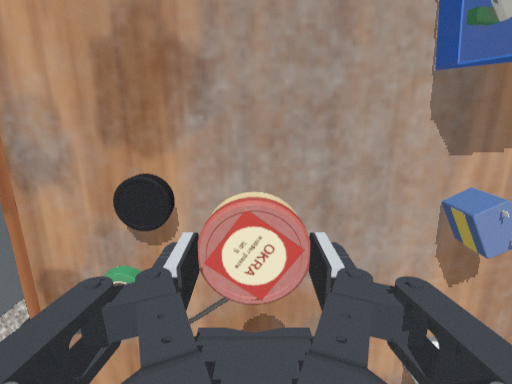

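The second tin is held at the same spot, lid at (254,250). I'll carry it to the viewing position behind the stand.

{"method": "step_arm", "body": {"rows": [{"gripper":0.2,"linear":[-0.3,0,0],"turn":0},{"gripper":0.2,"linear":[-0.63,0,0],"turn":0},{"gripper":0.2,"linear":[-0.96,0.01,0],"turn":0},{"gripper":0.2,"linear":[-1,0.02,0],"turn":0}]}}

```text
clock: 13.6
tcp_pos: [0.51, -0.0227, 0.3337]
tcp_rot: [0.001, 0.709, 0.706, -0.0]
ft_force: [0.8, 0.3, 0.0]
width: 0.0559
```

{"method": "step_arm", "body": {"rows": [{"gripper":0.2,"linear":[-0.3,0,0],"turn":0},{"gripper":0.2,"linear":[-0.63,0,0],"turn":0},{"gripper":0.2,"linear":[-0.96,0,0],"turn":0},{"gripper":0.2,"linear":[-1,0,0],"turn":0}]}}

```text
clock: 14.0
tcp_pos: [0.5105, -0.1727, 0.3337]
tcp_rot: [0.001, 0.708, 0.706, -0.0]
ft_force: [-0.2, 0.7, -0.0]
width: 0.0558
```

{"method": "step_arm", "body": {"rows": [{"gripper":0.2,"linear":[-0.3,0,0],"turn":0},{"gripper":0.2,"linear":[-0.6,0,0],"turn":0},{"gripper":0.2,"linear":[-0.85,0,0],"turn":0},{"gripper":0.2,"linear":[-0.92,0,0],"turn":0},{"gripper":0.2,"linear":[-0.92,0,0],"turn":0},{"gripper":0.2,"linear":[-0.92,0,0],"turn":0},{"gripper":0.2,"linear":[-0.92,0,0],"turn":0},{"gripper":0.2,"linear":[-0.92,0,0],"turn":0}]}}

```text
clock: 14.8
tcp_pos: [0.5102, -0.3061, 0.3336]
tcp_rot: [-0.0, 0.706, 0.708, 0.0]
ft_force: [-0.3, 0.7, -1.6]
width: 0.0556
```

```bash
python3 - <<'E'
from h import *
d=shot('wrist','wrist9'); s=r.state(); print(s['clock'],s['tcp_pos'],s['tcp_rot'],s['ft_force'],s['width'])
P=pts(d); Z=P[...,2]; v,u=np.mgrid[:384,:512]; n=(np.hypot(u-254,v-94)<75)
m=n&(Z>.058)&(Z<.1); print('dish',fitmask(d,m,.069)); 
m=n&(Z>.08)&(Z<.1); print('lower tin',fitmask(d,m,.086),np.percentile(Z[m],[5,50,95]))
m=(np.hypot(u-254,v-250)<62)&(Z>.155); print(np.percentile(Z[m],[5,50,95]))
m&=(Z>.163); print('held',fitmask(d,m,.169,5)); print('held red',fitmask(d,m&(redmask(d)>0),.169,9))
E
```

```text
14.85 [ 0.51009989 -0.30637681  0.33361593] [-3.84856984e-05  7.06520101e-01  7.07692965e-01  1.09107840e-04] [-0.21400703 -0.34964445 -0.79440082] 0.05552143651798774
dish (array([253.4,  99.3]), array([92.3, 96.6]), array([ 0.5099, -0.2309]), 'circ', array([ 0.5099, -0.2323]), 'diam', np.float64(0.069))
lower tin (array([252.7, 101.1]), array([82.1, 85.7]), array([ 0.5093, -0.2326]), 'circ', array([ 0.5093, -0.2337]), 'diam', np.float64(0.057)) [0.0847737  0.08607458 0.08726734]
[0.16707088 0.16870814 0.17001991]
held (array([253.9, 251.5]), array([109.3, 124.8]), array([ 0.5102, -0.3054]), 'circ', array([ 0.5103, -0.3072]), 'diam', np.float64(0.0604))
held red (array([253.6, 250.6]), array([106.8, 114.5]), array([ 0.5101, -0.3049]), 'circ', array([ 0.5102, -0.3064]), 'diam', np.float64(0.0572))
```

View pics/wrist9.png

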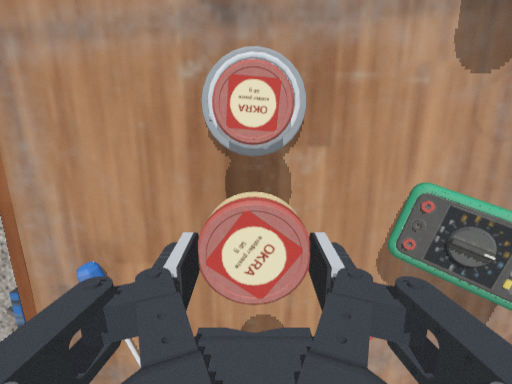

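The held lid centre matches the TCP, and the lower tin's lid is at (0.5093, -0.2335). I go +72.8 mm in y and -0.8 mm in x, then down 62.6 mm to land.

{"method": "step_arm", "body": {"rows": [{"gripper":0.2,"linear":[0.25,-0.005,0],"turn":0},{"gripper":0.2,"linear":[0.45,-0.005,0],"turn":0},{"gripper":0.2,"linear":[0.485,-0.005,0],"turn":0},{"gripper":0.2,"linear":[0.485,-0.005,0.1],"turn":0},{"gripper":0.2,"linear":[0.485,-0.005,0.25],"turn":0},{"gripper":0.2,"linear":[0.485,-0.005,0.33],"turn":0},{"gripper":0.2,"linear":[0.485,-0.005,0.36],"turn":0},{"gripper":0.2,"linear":[0.485,-0.005,0.36],"turn":0},{"gripper":0.2,"linear":[0.485,-0.005,0.36],"turn":0},{"gripper":0.2,"linear":[0.485,-0.005,0.36],"turn":0}]}}

```text
clock: 15.85
tcp_pos: [0.5095, -0.2352, 0.2804]
tcp_rot: [0.001, 0.707, 0.707, 0.0]
ft_force: [-0.0, -0.3, 0.1]
width: 0.0555
```

```bash
python3 - <<'E'
from h import *
s=r.state(); print(s['clock'],s['tcp_pos'],s['tcp_rot'],s['ft_force'],s['width'])
a=shot('scene','scene10')['img'];b=shot('side','side10')['img']
im=np.hstack([cv2.resize(a[180:290,290:400],(390,390)),cv2.resize(b[200:310,240:350],(390,390))]); cv2.imwrite('pics/c10.png',im[:,:,::-1])
E
```

```text
15.85 [ 0.5095135  -0.23519808  0.280354  ] [6.95340800e-04 7.07168919e-01 7.07044249e-01 2.58089506e-04] [-0.02417061 -0.25240272  0.0533871 ] 0.05551729662104735
```

View pics/c10.png

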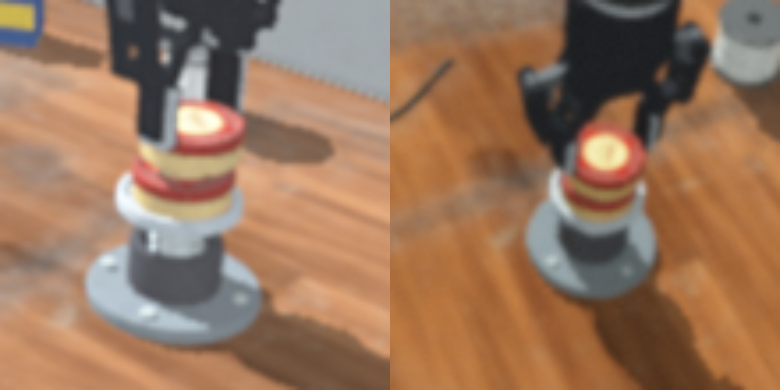

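Both views show the upper tin in line above the lower one, allowing for perspective lean along the stand axis. I'll correct y by 1.2 mm and lower.

{"method": "step_arm", "body": {"rows": [{"gripper":0.2,"linear":[0.008,0,0],"turn":0},{"gripper":0.2,"linear":[0.008,0,0],"turn":0},{"gripper":0.2,"linear":[0.008,0,0.025],"turn":0},{"gripper":0.2,"linear":[0.008,0,0.045],"turn":0},{"gripper":0.2,"linear":[0.008,0,0.055],"turn":0},{"gripper":0.2,"linear":[0.008,0,0.06],"turn":0},{"gripper":0.2,"linear":[0.008,0,0.06],"turn":0},{"gripper":0.2,"linear":[0.008,0,0.06],"turn":0}]}}

```text
clock: 16.75
tcp_pos: [0.509, -0.2337, 0.2706]
tcp_rot: [-0.0, 0.707, 0.707, -0.0]
ft_force: [-1.8, 1.1, 2.3]
width: 0.0554
```

Contact of 2.3 N at z = 0.2706, where it was expected. I'll release and back off to look.

{"method": "step_arm", "body": {"rows": [{"gripper":0.5,"linear":[0,0,0],"turn":0},{"gripper":0.8,"linear":[0,0,0],"turn":0},{"gripper":1,"linear":[0,0,0],"turn":0},{"gripper":1,"linear":[0,0,0],"turn":0},{"gripper":1,"linear":[0,0,-0.1],"turn":0},{"gripper":1,"linear":[0,0,-0.3],"turn":0},{"gripper":1,"linear":[-0.2,0,-0.5],"turn":0},{"gripper":1,"linear":[-0.45,0,-0.56],"turn":0},{"gripper":1,"linear":[-0.52,0,-0.56],"turn":0},{"gripper":1,"linear":[-0.52,0,-0.56],"turn":0},{"gripper":1,"linear":[-0.52,0,-0.56],"turn":0}]}}

```text
clock: 17.85
tcp_pos: [0.5086, -0.3111, 0.3534]
tcp_rot: [-0.001, 0.707, 0.707, 0.0]
ft_force: [-0.2, 0.8, 0.0]
width: 0.0852
```

```bash
python3 - <<'E'
from h import *
d=shot('wrist','wrist11'); s=r.state(); print(s['clock'],s['tcp_pos'],s['tcp_rot'],s['ft_force'],s['width'])
P=pts(d); Z=P[...,2]; v,u=np.mgrid[:384,:512]; n=(v<170)&(abs(u-254)<80)
m=n&(Z>.058)&(Z<.12); print('all',fitmask(d,m,.069)); 
m=n&(Z>.1)&(Z<.12); print('upper tin',fitmask(d,m,.106),np.percentile(Z[m],[5,50,95]))
q=P[m]; A=np.c_[q[:,:2],np.ones(len(q))]; print('tilt',np.linalg.lstsq(A,q[:,2],rcond=None)[0])
E
```

```text
17.9 [ 0.5087083  -0.31063202  0.35336974] [-1.20712039e-03  7.06921998e-01  7.07290486e-01 -2.85288307e-05] [-0.07184671  0.48674743 -0.3974991 ] 0.0857860427486603
all (array([255.4,  94.7]), array([85.5, 90.7]), array([ 0.5096, -0.2313]), 'circ', array([ 0.5096, -0.2327]), 'diam', np.float64(0.0695))
upper tin (array([254.4,  96.8]), array([82.6, 86.6]), array([ 0.5088, -0.2344]), 'circ', array([ 0.5088, -0.2354]), 'diam', np.float64(0.0571)) [0.10526741 0.10657045 0.1077814 ]
tilt [0.00093635 0.00037363 0.10616399]
```

View pics/wrist11.png

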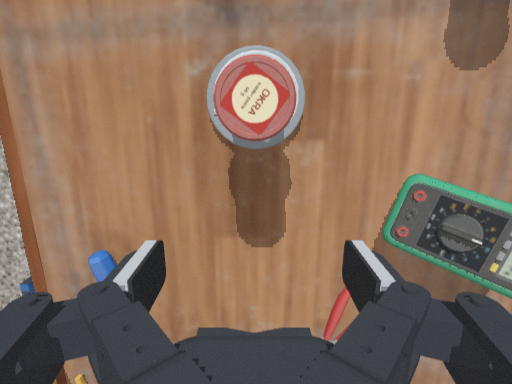

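The stack is good: top at z = 0.1065, flat, and about 2 mm off the lower tin. Now I'll shut the gripper and come over the column.

{"method": "step_arm", "body": {"rows": [{"gripper":-1,"linear":[0,0,0],"turn":0},{"gripper":-1,"linear":[0,0,0],"turn":0},{"gripper":-1,"linear":[0,0,0],"turn":0},{"gripper":-1,"linear":[0.2,0.005,0],"turn":0},{"gripper":-1,"linear":[0.4,0.005,0],"turn":0},{"gripper":-1,"linear":[0.518,0.005,0.0],"turn":0},{"gripper":-1,"linear":[0.518,0.005,0.1],"turn":0},{"gripper":-1,"linear":[0.518,0.005,0.25],"turn":0},{"gripper":-1,"linear":[0.518,0.005,0.4],"turn":0},{"gripper":-1,"linear":[0.518,0.005,0.4],"turn":0},{"gripper":-1,"linear":[0.518,0.005,0.4],"turn":0},{"gripper":-1,"linear":[0.518,0.005,0.4],"turn":0}]}}

```text
clock: 19.1
tcp_pos: [0.5104, -0.2342, 0.2958]
tcp_rot: [0.001, 0.707, 0.707, 0.0]
ft_force: [-0.3, -0.4, 0.6]
width: 0.0002
```

```bash
python3 - <<'E'
from h import *
s=r.state(); print(s['clock'],s['tcp_pos'],s['tcp_rot'],s['ft_force'],s['width'])
a=shot('scene','scene12')['img'];b=shot('side','side12')['img']
im=np.hstack([cv2.resize(a[180:290,290:400],(390,390)),cv2.resize(b[200:310,240:350],(390,390))]); cv2.imwrite('pics/c12.png',im[:,:,::-1])
E
```

```text
19.1 [ 0.51043181 -0.23424802  0.29576764] [8.88596680e-04 7.07094897e-01 7.07118046e-01 2.92854510e-04] [-0.29633762 -0.42427504  0.63903947] 0.00017481159697097922
```

View pics/c12.png

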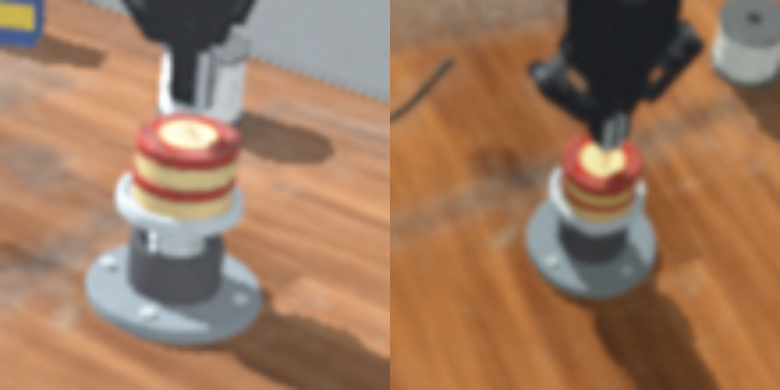

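The shut tips are centred over the column, about 17 mm above it. I'll press in slow stages and watch the force.

{"method": "step_arm", "body": {"rows": [{"gripper":-1,"linear":[0,-0.005,0.04],"turn":0},{"gripper":-1,"linear":[0,-0.005,0.08],"turn":0},{"gripper":-1,"linear":[0,-0.005,0.1],"turn":0},{"gripper":-1,"linear":[0,-0.005,0.115],"turn":0},{"gripper":-1,"linear":[0,-0.005,0.13],"turn":0},{"gripper":-1,"linear":[0,-0.005,0.145],"turn":0},{"gripper":-1,"linear":[0,-0.005,0.145],"turn":0}]}}

```text
clock: 19.9
tcp_pos: [0.509, -0.234, 0.2726]
tcp_rot: [-0.0, 0.707, 0.707, -0.0]
ft_force: [-2.0, 0.0, 5.0]
width: -0.0002
```

{"method": "step_arm", "body": {"rows": [{"gripper":-1,"linear":[0,0,0.01],"turn":0},{"gripper":-1,"linear":[0,0,0.02],"turn":0},{"gripper":-1,"linear":[0,0,0.03],"turn":0},{"gripper":-1,"linear":[0,0,0.04],"turn":0},{"gripper":-1,"linear":[0,0,0.05],"turn":0},{"gripper":-1,"linear":[0,0,0.06],"turn":0},{"gripper":-1,"linear":[0,0,0.07],"turn":0},{"gripper":-1,"linear":[0,0,0.07],"turn":0},{"gripper":-1,"linear":[0,0,0.07],"turn":0}]}}

```text
clock: 20.8
tcp_pos: [0.509, -0.234, 0.2627]
tcp_rot: [0.0, 0.707, 0.707, -0.0]
ft_force: [-3.0, 1.9, 7.3]
width: 0.0003
```

The force is following the spring. About 4 mm remains to the stop.

{"method": "step_arm", "body": {"rows": [{"gripper":-1,"linear":[0,0,0.01],"turn":0},{"gripper":-1,"linear":[0,0,0.02],"turn":0},{"gripper":-1,"linear":[0,0,0.027],"turn":0},{"gripper":-1,"linear":[0,0,0.027],"turn":0},{"gripper":-1,"linear":[0,0,0.027],"turn":0}]}}

```text
clock: 21.3
tcp_pos: [0.509, -0.234, 0.2603]
tcp_rot: [0.001, 0.707, 0.707, 0.0]
ft_force: [-7.2, 2.4, 20.9]
width: 0.0002
```

{"method": "step_arm", "body": {"rows": [{"gripper":-1,"linear":[0,0,0.005],"turn":0},{"gripper":-1,"linear":[0,0,0.007],"turn":0},{"gripper":-1,"linear":[0,0,0.007],"turn":0},{"gripper":-1,"linear":[0,0,0.007],"turn":0}]}}

```text
clock: 21.7
tcp_pos: [0.5091, -0.234, 0.2603]
tcp_rot: [0.001, 0.707, 0.707, 0.0]
ft_force: [-9.8, 4.6, 28.6]
width: -0.0
```

The dish is on the stop: z is fixed at 0.2603 while the force rises to 28 N. There is a sideways pull of about 10 N, so I'll ease it with a small shift and check.

{"method": "step_arm", "body": {"rows": [{"gripper":-1,"linear":[0.002,-0.004,-0.002],"turn":0},{"gripper":-1,"linear":[0.003,-0.006,-0.003],"turn":0},{"gripper":-1,"linear":[0.003,-0.006,-0.003],"turn":0},{"gripper":-1,"linear":[0.003,-0.006,-0.003],"turn":0}]}}

```text
clock: 22.1
tcp_pos: [0.5087, -0.2338, 0.2603]
tcp_rot: [0.001, 0.707, 0.707, 0.0]
ft_force: [-5.1, 2.1, 23.3]
width: -0.0004
```

```bash
python3 - <<'E'
from h import *
a=shot('scene','scene13')['img'];b=shot('side','side13')['img']
s=r.state(); print(s['clock'],s['tcp_pos'],s['tcp_rot'],s['ft_force'],s['wrist_torque'],s['width'])
im=np.hstack([cv2.resize(a[180:290,290:400],(390,390)),cv2.resize(b[200:310,240:350],(390,390))]); cv2.imwrite('pics/c13.png',im[:,:,::-1])
for t in ['side13','scene13']:
    d=load(t);P=pts(d);Z=P[...,2];
    m=(np.hypot(P[...,0]-.509,P[...,1]+.234)<.033)&(Z<.0875+.006)&(Z>.079)
    q=P[m]; print(t,len(q),np.median(q[:,2])); A=np.c_[q[:,:2],np.ones(len(q))]
E
```

```text
22.2 [ 0.50871558 -0.23385544  0.26031631] [1.47478210e-03 7.07121240e-01 7.07090646e-01 4.41877519e-04] [-6.25302747  2.9777488  22.81869967] [0.50159588 1.36581827 0.01939208] 3.1333778217538635e-05
side13 230 0.08511898726622413
scene13 347 0.08786576421745443
```

View pics/c13.png

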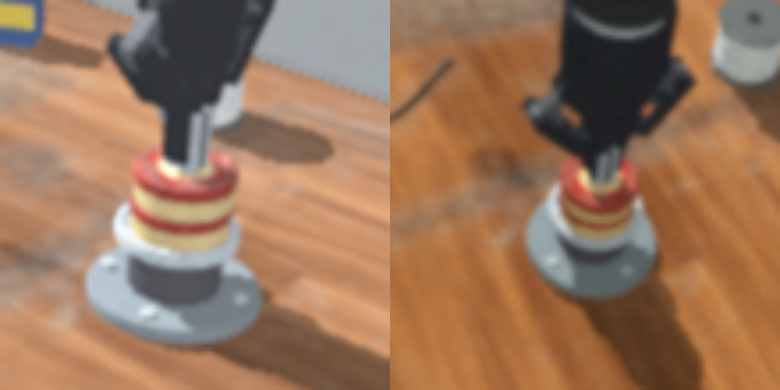

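The dish is on the housing, the column is straight and the lid top is at about z = 0.0865 from depth. The force holds at about 23 N with the sideways pull down to about 7 N. I'll hand in.

```bash
python3 - <<'E'
from h import *
s=r.state(); print(s['clock'],s['tcp_pos'],s['ft_force'])
print(r.close_job())
E
```

```text
22.2 [ 0.50871558 -0.23385544  0.26031631] [-6.25302747  2.9777488  22.81869967]
the job is handed in; nothing more can be done
None
```

The two tins are stacked in the stand, and I handed the job in at 22.2 s with the shut fingertips holding the dish down on its stop. No verdict was reported.

**Placing:** Both tins sat flat after release. The lower one was about 1.5 mm off the dish centre with its top at z = 0.086. The upper one was about 2 mm off the lower one with its top at z = 0.1065. The limit is 6 mm for each.

**Pressing:** TCP height stayed at 0.2603 while the force rose from 21 to 29 N, far above the 10 N spring, so I take it to be on the hard stop. I then eased off, and it was holding about 23 N down at hand-in.

**Disagreements:**
- **Sideways force:** about 7 N remained at the end. I reduced it from about 11 N but did not remove it.
- **Stop height:** the TCP implies the column top at 87.3 mm, against 86 mm expected. The two cameras' depth readings gave 85.1 and 87.9 mm.
- **Grip width:** it read about 56 mm on the tins, although the lids are 58 mm.

**Not measured:** I did not measure the battery, reel and tape again at the end. No move went near them.

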